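# Lid the spice grinder and hold it at pulse

## Task

The spice has just been taken for grinding, so first press shut the one flip-cap tube left open in the rack. Then set the lid fully down into the grinder with its grip bar in line with the white marks, and twist it clockwise (seen from above) against its spring until the bar points at the amber pulse marks, halfway to the black lock marks; never let it get to the lock. Finish while still gripping the lid and holding it at the amber marks, with the other caps left shut and the creamer, coasters and sugar bowl left where they are.

Things in the scene. Friction and masses are not known exactly. Their poses are not given: they have to be found in the camera images.
- lid: loose white bayonet lid, about 120 g, upright on the table. Origin: centre of the plug's underside; z up, x along the grip bar (a half turn about z makes no difference). Plug 62 mm in diameter, z 0 to 22 mm; at its foot two lugs on +x and -x, 12 mm wide, z 0 to 9 mm, reaching 41.5 mm from the axis; disc 88 mm in diameter, z 22 to 30 mm
- lid_bar (a point): middle of the lid's black grip bar, on the lid's axis, 54 mm above the lid's origin. Bar 60 mm long (lid x), 14 mm wide (lid y), from the disc top (24 mm below this point) to 12 mm above it; white line along its top
- grinder: fixed red electric grinder, 112 mm in diameter (123 mm at its foot), rim 115 mm high. Origin: centre of its underside on the table; z up. White marks on the rim at +x and -x, amber marks 40 degrees (0.70 rad) and black lock marks 80 degrees clockwise of them, seen from above. With the lid fully down the lid's origin is 93 mm above this origin
- grinder_mouth (a point): centre of the mouth at rim height, 115 mm up. Aluminium collar there: bore 68 mm in diameter, 10 mm thick, open notches at least 18 mm wide at the white marks for the lid's lugs. The lid's disc comes to lie on the collar; the lugs then have 3 mm height to spare under it. Counter-clockwise they meet a stop after about 7 degrees
- pulse_mark: direction of the amber marks: x axis along the line through both (grinder x turned 40 degrees clockwise seen from above). Origin on the grinder's axis, 50 mm up, hidden. Turning the lid clockwise is free for about 7 degrees, then a return spring resists with 0.06 N m, about 0.13 N m at the amber marks; let go, the lid turns back
- lock_mark: direction of the black lock marks: x axis along the line through both (grinder x turned 80 degrees clockwise seen from above). Origin as for pulse_mark. The spring resists with about 0.21 N m there; hard stop about 5 degrees beyond. The lock zone begins some 14 degrees before these marks
- tube_open: the tube of the rack whose cap is open: fixed clear tube 28 mm in diameter, mouth 100 mm above the table; any of the three places in the rack. Origin: on its axis at table height; z up, x towards its cap's hinge (the side away from the robot).
- cap (a joint): hinge of the open orange cap, rad: 0 shut flat, 1.57 standing upright over the hinge, at most 2.1 leaning back. Starts between 1.2 and 1.9 and stays where it is left; it takes about 0.5 N at its edge to move.
- cap_top (a point): centre of the outer face of the open cap (disc 31 mm in diameter, 6 mm thick, with a 5 mm thumb tab opposite the hinge); when shut it is the centre of the top, 106 mm above the table, on the tube's axis
- cap_hinge (a point): hinge line of the open cap: 15.5 mm from the tube's axis along the tube's +x, 100 mm above the table; the hinge runs along the tube's y
- rack: fixed pine block 56 x 210 x 55 mm (x, y, z), origin at the centre of its underside, holding three equal tubes 65 mm apart in a row along its y
- cap_b (a joint): cap of a second tube in the rack, shut (0); same sizes; leave shut
- cap_c (a joint): cap of the third tube in the rack, shut (0); same sizes; leave shut
- creamer: loose white ceramic creamer, 72 mm in diameter, 80 mm high, handle at its +y; origin at the centre of its underside; leave alone
- coasters: loose stack of red plastic coasters, 90 mm in diameter, 27 mm high; origin at the centre of its underside; leave alone
- sugar_bowl: loose blue ceramic bowl, 90 mm in diameter, 55 mm high; origin at the centre of its underside; leave alone

How it is judged:
By the outcome, as a careful person would: the job done as asked, in the order asked, and still so for the second after the job is handed in, while the arm keeps its last pose, push and grip.
It also fails if it takes over 61 s, if anything falls off the work surface, if the arm or the gripper's body presses on something with over 40 N, if the wrist force passes 120 N, or if a joint passes its speed limit or range.

## Robot

A 6-joint arm with a two-finger parallel gripper is mounted at the origin on the work surface. World frame = base frame: x ahead of the robot, y to its left, z up, the work surface at z = 0. Lengths are in m, angles in rad, forces in N, time in s.
With the tool pointing down it reaches from about 0.425 to 0.925 m from the base axis. Payload 12.5 kg.
Tool frame: the origin (TCP) lies at the centre of the arm's flange, where the gripper is bolted on; the fingertips stand 173 mm ahead of it and the grasp point (between the pads) lies 155 mm ahead of it; z points along the fingers, y is the direction in which the jaws open and shut (so a half turn about z gives the same grasp; the last joint's range is limited). The gripper opens to 85 mm and grips with 20 to 120 N. Pads are 22 mm wide; open, the fingers measure 114 mm over their backs; the gripper's body (76 mm by 85 mm) begins 54 mm behind the grasp point. The pads swing forward as they close: fully open they stand 13 mm farther back than shut.
Start: joints at [-1.224, 0.491, 1.559, -0, 1.092, -0.106], TCP at [0.273, -0.562, 0.405] pointing down, gripper open.
Joint ranges: [-3.1, 3.1], [-0.84, 2.19], [0.05, 2.79], [-1.13, 4.28], [0.06, 2.93], [-2.69, 2.69]. Speed limits (rad/s): [2.22, 2.22, 2.79, 3.14, 3.14, 3.14].

## Interface

Orientations are given as a rotation vector (axis times angle).
In Python, from workcell import manip gives the robot as it stands.
- The arm moves only by the tool move_arm, never from a script. Its argument "commands" is text: rows parted by semicolons, each of 5 numbers parted by spaces: the closure, from -1 (fully open) to 1 (shut), then the shift along the tool's x, y, z scaled (see below), then the turn about the tool's z scaled (see below). A call has 1 to 12 rows; each row shifts and turns the commanded pose from where the row before left it, along the tool's axes as they then stand; what a row does not reach is not made up. The controller multiplies each number of a shift by 0.05 m and each number of a turn by 10 degrees. A row lasts 1/8 s, in which the tool goes at most 62.5 mm and 10.7 degrees, less where a joint would pass 70% of its speed; a pose out of reach is approached as far as the arm can. A call with a number of a shift or a turn outside -1 to 1 is refused whole. A call with a gripper value outside its range is refused whole. The fingers move at their own pace and stop on an object; "force" is the grip in N (left out, the last holds). Time passes only in rows, so rows that do not move let the fingers close. It gives the time, the measured TCP pose, the force and the opening at its end, in the units of the state.
- manip.get_state(): the state, without advancing time (a new reading comes with each control period).
- manip.camera(name): name is "scene" or "top"; returns a dict with "color" (384x512x3 uint8, red, green, blue), "vertical_fov" (degrees; the focal length in pixels is half the picture's height over the tangent of half this angle, whatever the lens; pixels are square), "cx", "cy" (the principal point, pixels), "dist" ([k1, k2, p1, p2, k3] as OpenCV has them; the pictures are not rectified), "world_from_camera" (4x4, takes a point from camera to world coordinates). Camera axes: x right, y down, z forward; pixel columns grow to the right and rows downward; lengths in m; the calibration is good to about 2 mm. A picture is of the moment at which its call begins. There is no depth.
- manip.job_done(): hands the job in, once; it reports no verdict.
The state is a dict: "time": time; "qpos": joint angles; "dq": joint speeds; "joint_efforts": joint torques, N m; "eef_pos": TCP position; "tool_rot": TCP orientation; "contact_force": force on the tool from outside, world axes, zero at the start; "moment": the same for the moment, N m; "width": finger opening in m.
Only numpy, scipy, OpenCV 4.12 (cv2) and the standard library are available. Lean on these libraries where they do the work, as an engineer would, in place of code of your own. Each camera call takes 0.05 s, during which the arm holds its last target. There are 200 camera calls.

## Working session

There is one attempt and no reset: what is moved stays moved. The work goes in short steps, Python scripts to look and compute and a tool call to move; the robot and the scene stay as the last step left them, time stands still between calls to the robot, and variables do not carry over. Pictures are saved under pics/ and viewed, about 8 in all and at most 12, crops included, and the job is handed in when it is done.

Besides the shell and the picture viewer there is one more tool, called in YAML: its name, and indented under it one key for each argument. move_arm: Moves the arm, as the interface text tells. Shifts and turns lie within -1 to 1; 1 stands for 0.05 m of shift or 10 degrees of turn. Its arguments: {"type":"object","properties":{"commands":{"type":"string"},"force":{"type":"number"}},"required":["commands"]}

```bash
mkdir -p pics; cat > h.py <<'E'
from workcell import manip
import numpy as np, cv2
from scipy.spatial.transform import Rotation as R
def shot(n):
    c=manip.camera(n); np.savez('pics/last_%s.npz'%n,**{k:np.array(v) for k,v in c.items()}); return c
def load(n): 
    d=np.load('pics/last_%s.npz'%n); return {k:d[k] for k in d.files}
def K(c):
    f=c['color'].shape[0]/2/np.tan(np.radians(float(c['vertical_fov']))/2)
    return np.array([[f,0,float(c['cx'])],[0,f,float(c['cy'])],[0,0,1]]),np.array(c['dist'],float)
def px2w(c,uv,z):
    k,d=K(c);uv=np.array(uv,float).reshape(-1,1,2)
    n=cv2.undistortPoints(uv,k,d).reshape(-1,2);T=np.array(c['world_from_camera'])
    r=np.c_[n,np.ones(len(n))]@T[:3,:3].T;z=np.broadcast_to(z,len(n))
    return T[:3,3]+r*((z-T[2,3])/r[:,2])[:,None]
def w2px(c,p):
    k,d=K(c);T=np.linalg.inv(np.array(c['world_from_camera']))
    return cv2.projectPoints(np.array(p,float).reshape(-1,3),cv2.Rodrigues(T[:3,:3])[0],T[:3,3],k,d)[0].reshape(-1,2)
def save(c,fn,box=None,s=1):
    im=c['color'][:,:,::-1]
    if box: im=im[box[1]:box[3],box[0]:box[2]]
    cv2.imwrite('pics/'+fn,cv2.resize(im,None,fx=s,fy=s,interpolation=cv2.INTER_CUBIC))
E
python3 - <<'E'
from h import *
for n in('scene','top'):
    c=shot(n);print(n,c['vertical_fov'],c['cx'],c['cy'],c['dist'],np.round(c['world_from_camera'],3).tolist());save(c,n+'0.png',None,1.5)
print(manip.get_state())
E
```

```text
scene 48.89998323807231 256.1676097099349 186.81208592247296 [0.00027897 0.         0.         0.         0.        ] [[-0.003, 0.841, -0.541, 1.23], [1.0, -0.001, -0.006, 0.008], [-0.006, -0.541, -0.841, 1.096], [0.0, 0.0, 0.0, 1.0]]
top 43.28496830113332 252.22976155277433 189.11668654661622 [-0.13805743  0.          0.          0.          0.        ] [[-0.014, -0.998, 0.063, 0.527], [-1.0, 0.015, 0.026, -0.022], [-0.027, -0.063, -0.998, 1.284], [0.0, 0.0, 0.0, 1.0]]
{'time': 0.1, 'qpos': array([-1.22357846e+00,  4.91448381e-01,  1.55942031e+00,  1.78737164e-05,
        1.09167009e+00, -1.05627309e-01]), 'dq': array([-0.00030284, -0.0026999 , -0.00151681,  0.00044292,  0.0001762 ,
       -0.00109011]), 'joint_efforts': array([ 1.32483270e-03, -6.19447374e+01, -2.62026697e+01, -1.64926837e-04,
        2.85402471e-03, -2.79017445e-05]), 'eef_pos': array([ 0.27344462, -0.56195863,  0.40420676]), 'tool_rot': array([-3.06049159e+00, -7.05041241e-01,  1.54312816e-04]), 'contact_force': array([-0.40694628, -0.13707655, -0.55702943]), 'moment': array([0.03130021, 0.03622631, 0.00940497]), 'width': 0.0853761919467173}
```

View pics/scene0.png

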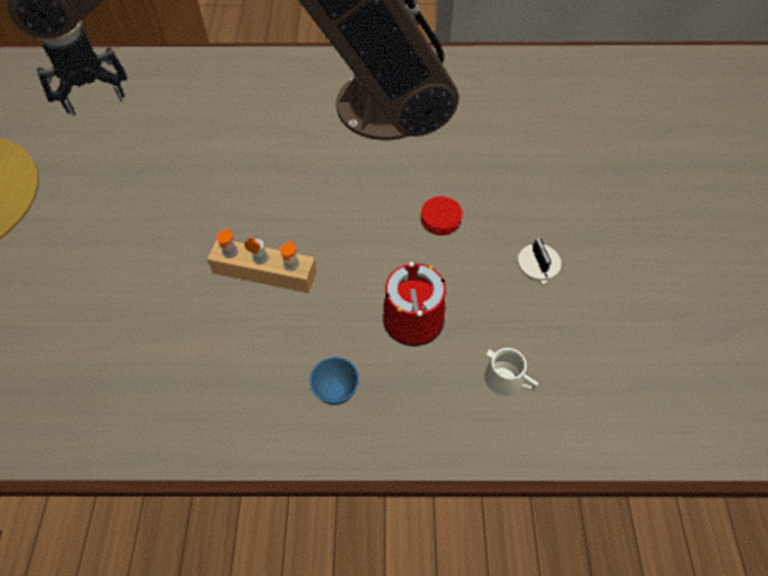

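View pics/top0.png

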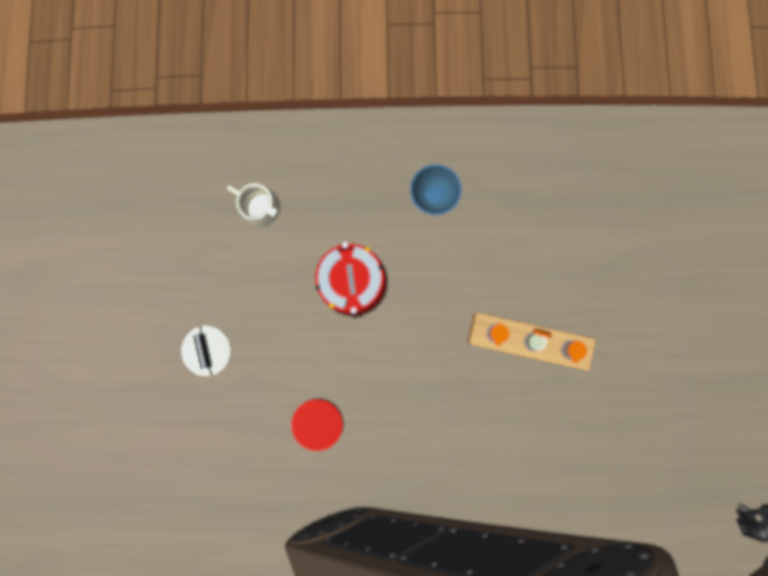

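The scene shows the rack at (262,265) with its middle tube open, the lid at (540,262), the grinder at (415,300) and the coasters, creamer and bowl. In the top view the grinder is at (350,280), the lid at (205,350) and the open tube at (538,343). I'll enlarge the three key places.

```bash
python3 - <<'E'
from h import *
t=load('top');s=load('scene')
def cr(c,x,y,w,h,S): 
    return cv2.resize(c['color'][y:y+h,x:x+w,::-1],(w*S,h*S),interpolation=cv2.INTER_CUBIC)
a=np.hstack([cr(t,200,154,66,66,6),cr(t,110,200,66,66,6)])   # grinder, lid
b=np.hstack([cr(t,308,204,92,46,4),cr(s,135,146,80,46,4)])
b=b[:, :a.shape[1]]; b=np.hstack([b,np.zeros((b.shape[0],a.shape[1]-b.shape[1],3),np.uint8)])
cv2.imwrite('pics/comp.png',np.vstack([a,b]));print(a.shape,b.shape)
E
```

```text
(396, 792, 3) (184, 792, 3)
```

View pics/comp.png

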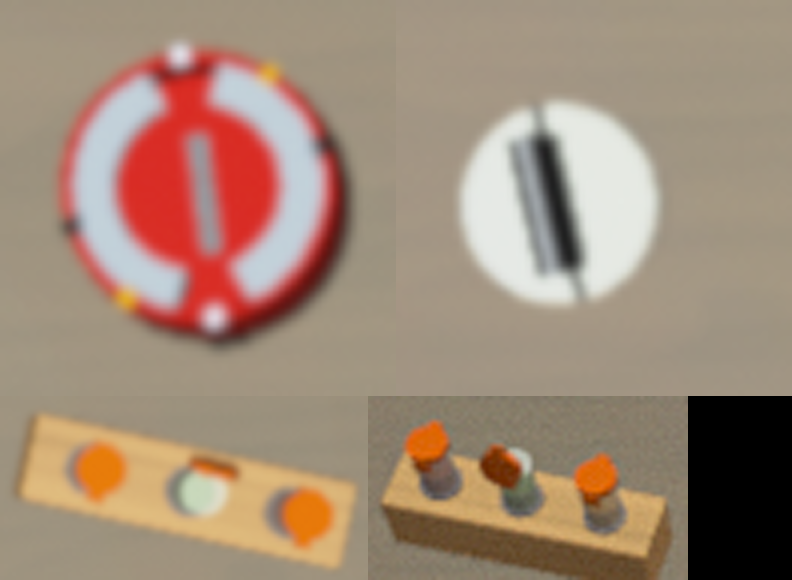

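The grinder crop shows white marks at (180,56) and (214,317), amber at (269,72) and (125,299), and black at (324,145) and (70,227). The lid disc is centred at about (559,202), with its line running (538,105)–(583,300). In the rack crop the shut caps are at (101,469) and (305,516) and the open mouth is at (204,491), with its cap near upright.

```bash
python3 - <<'E'
from h import *
t=load('top');s=load('scene')
def tp(pts,ox,oy,S,dx=0,dy=0): return (np.array(pts,float)-[dx,dy]+.5)/S-.5+[ox,oy]
g=px2w(t,tp([(180,56),(214,317),(269,72),(125,299),(324,145),(70,227)],200,154,6),.115)
for i in (0,2,4):
    d=g[i]-g[i+1];print('grinder',g[i:i+2].mean(0)[:2],np.degrees(np.arctan2(d[1],d[0])),np.hypot(*d[:2]))
l=px2w(t,tp([(559,202),(538,105),(583,300),(459,202),(659,202),(559,99),(559,305)],110,200,6,396),.03)
print('lid',l[:,:2].round(4)); d=l[1]-l[2];print(np.degrees(np.arctan2(d[1],d[0])))
lb=px2w(t,tp([(517,140),(547,275)],110,200,6,396),.066);d=lb[0]-lb[1];print('bar top line',lb.mean(0),np.degrees(np.arctan2(d[1],d[0])))
r=px2w(t,tp([(101,469),(204,491),(305,516),(213,467)],308,204,4,0,396),[.106,.1,.106,.125]);print('tubes',r[:,:2].round(4));d=r[0]-r[2];print(np.degrees(np.arctan2(d[1],d[0]))-90,np.hypot(*d[:2]))
# verify with scene
print('scene rim center pred',w2px(s,[*g[:4,:2].mean(0),.115])*1.5, 'marks',w2px(s,g)*1.5)
print('scene lid',w2px(s,[*l[0,:2],.03])*1.5,'tube',w2px(s,np.c_[r[:3,:2],[.106,.1,.106]])*1.5)
print(px2w(t,np.array([[317.5,424.5],[255,202],[436,190]])/1.5,[.027,.08,.055]))
# cap angle: predicted outer-face centre in scene/top
th=np.radians(np.degrees(np.arctan2(d[1],d[0]))-90);ax=np.array([np.cos(th),np.sin(th)])
c0=r[[0,2],:2].mean(0);print('c0',c0)
for a in (1.2,1.4,1.6,1.8):
    P=[]
    for rr,h in ((15.5,6),(0,3),(36,3)):
        # shut: point at hinge -x dist rr, height h ; rotate by a about hinge
        xx=15.5-rr*np.cos(a)+h*np.sin(a);zz=100+rr*np.sin(a)+h*np.cos(a)
        P.append([*(c0+ax*xx/1e3),zz/1e3])
    print(a,((w2px(s,P)-[135,146])*4+[368,396]).round().tolist(),((w2px(t,P)-[308,204])*4+[0,396]).round().tolist())
E
```

```text
grinder [0.6120511  0.05580387] 6.77204839693377 0.1068196707130498
grinder [0.61236253 0.05573218] -33.08996395571866 0.10878645884941718
grinder [0.61207444 0.05582079] -72.98212487141801 0.10804751692663292
lid [[0.4944 0.3147]
 [0.5369 0.324 ]
 [0.4515 0.3043]
 [0.4947 0.3597]
 [0.494  0.2702]
 [0.5394 0.3146]
 [0.4494 0.315 ]]
13.007958707236265
bar top line [0.49306176 0.31684231 0.066     ] 12.5668089565008
tubes [[ 0.5181 -0.1869]
 [ 0.5035 -0.2507]
 [ 0.4872 -0.3114]
 [ 0.5182 -0.2517]]
-13.921109746624097 0.12824167746994214
scene rim center pred [[414.11497983 286.19511165]] marks [[418.34504356 311.27419554]
 [410.12387722 262.18786562]
 [398.0944307  307.81988939]
 [429.43888889 265.60518957]
 [385.90022284 293.52373177]
 [441.9859622  278.84817644]]
scene lid [[538.31289134 259.39491675]] tube [[286.70211608 247.38995562]
 [254.98259552 243.13716468]
 [224.34467125 234.61251847]]
[[ 0.36343918  0.11876672  0.027     ]
 [ 0.74425515  0.21562431  0.08      ]
 [ 0.76334678 -0.09164246  0.055     ]]
c0 [ 0.50264555 -0.24911865]
1.2 [[499.0, 463.0], [501.0, 478.0], [499.0, 436.0]] [[211.0, 466.0], [207.0, 462.0], [213.0, 483.0]]
1.4 [[497.0, 467.0], [501.0, 479.0], [495.0, 443.0]] [[212.0, 461.0], [207.0, 461.0], [216.0, 472.0]]
1.6 [[496.0, 471.0], [501.0, 480.0], [492.0, 451.0]] [[213.0, 456.0], [206.0, 461.0], [219.0, 460.0]]
1.8 [[495.0, 475.0], [502.0, 480.0], [488.0, 460.0]] [[213.0, 451.0], [206.0, 462.0], [221.0, 448.0]]
```

move_arm:
  commands: "1 0 0 0.4 0.65; 1 0 0 0.4 0.64; 1 0.694 -0.451 0 0; 1 0.694 -0.451 0 0; 1 0.694 -0.451 0 0; 1 0.694 -0.451 0 0; 1 0.694 -0.451 0 0; 1 0.694 -0.451 0 0; 1 0.694 -0.451 0 0; 1 0.694 -0.451 0 0; 1 0.694 -0.451 0 0; 1 0.694 -0.451 0 0"
  force: 30

```text
time: 1.6
eef_pos: [0.5614, -0.2629, 0.3644]
tool_rot: [-3.121, -0.357, 0.001]
contact_force: [0.4, -1.0, -0.2]
width: -0.0001
```

move_arm:
  commands: "1 0 0 0 0; 1 0 0 0 0"

```text
time: 1.85
eef_pos: [0.5603, -0.2642, 0.3644]
tool_rot: [-3.121, -0.357, 0.001]
contact_force: [-0.7, -0.5, -0.5]
width: -0.0001
```

move_arm:
  commands: "1 0 0 0.5 0; 1 0 0 0.5 0; 1 0 0 0.42 0; 1 0 0 0 0"

```text
time: 2.35
eef_pos: [0.5598, -0.2649, 0.2925]
tool_rot: [-3.12, -0.354, 0.004]
contact_force: [0.2, -0.4, 0.3]
width: 0.0
```

```bash
python3 - <<'E'
from h import *
s=shot('scene');t=shot('top')
def cr(c,x,y,w,h,S): 
    return cv2.resize(c['color'][y:y+h,x:x+w,::-1],(w*S,h*S),interpolation=cv2.INTER_CUBIC)
cv2.imwrite('pics/c2.png',np.hstack([cr(s,135,120,80,90,5),cr(t,320,180,76,90,5)]))
print(manip.get_state()['eef_pos'])
E
```

```text
[ 0.56032761 -0.26479582  0.2943056 ]
```

View pics/c2.png

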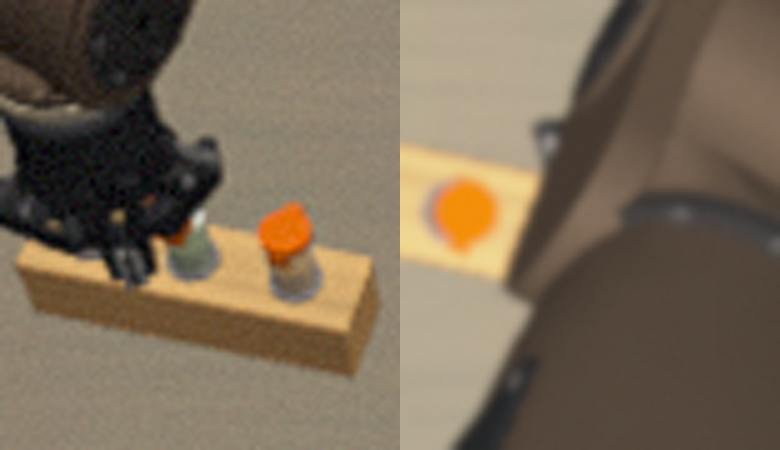

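The scene crop shows the closed fingertips at (130,280), just beyond the open cap at (178,232). The top view is blocked by the arm. I'll check the tip projection, then push.

```bash
python3 - <<'E'
from h import *
s=load('scene')
for dz in (.173,.160):
    print((w2px(s,[[.5603,-.2648,.2943-dz],[.503,-.2495,.1]])-[135,120])*5+2)
E
```

```text
[[133.66049147 272.12012812]
 [179.10499221 211.77048269]]
[[129.10571658 258.87091026]
 [179.10499221 211.77048269]]
```

move_arm:
  commands: "1 -0.2 -0.1 0 0; 1 -0.2 -0.1 0 0; 1 -0.2 -0.1 0 0; 1 -0.2 -0.1 0 0; 1 -0.2 -0.1 0 0; 1 -0.1 -0.05 0 0; 1 0 0 0 0; 1 0 0 0.1 0; 1 0 0 0.1 0; 1 0 0 0 0"

```text
time: 3.7
eef_pos: [0.5009, -0.2496, 0.283]
tool_rot: [-3.121, -0.357, 0.001]
contact_force: [0.2, -0.0, 0.1]
width: -0.0002
```

move_arm:
  commands: "1 0 0 0.08 0; 1 0 0 0.04 0; 1 0 0 0 0"

```text
time: 4.08
eef_pos: [0.5008, -0.2496, 0.2792]
tool_rot: [3.12, 0.357, 0.002]
contact_force: [-4.6, 3.1, 19.2]
width: -0.0
```

move_arm:
  commands: "1 0 0 -0.5 0; 1 0 0 -1 0; 1 0 0 -0.9 0; 1 0 0 0 0"

```text
time: 4.58
eef_pos: [0.5009, -0.2496, 0.4008]
tool_rot: [3.117, 0.357, 0.007]
contact_force: [-0.7, -0.5, -0.6]
width: -0.0001
```

move_arm:
  commands: "-1 0.2 -0.92 0 0; -1 0.2 -0.92 0 0; -1 0.2 -0.92 0 0; -1 0.2 -0.92 0 0; -1 0.2 -0.92 0 0; -1 0.2 -0.92 0 0; -1 0.2 -0.92 0 0; -1 0.2 -0.92 0 0; -1 0.2 -0.92 0 0; -1 0.2 -0.92 0 0; -1 0.2 -0.92 0 0; -1 0.2 -0.92 0 0"

```text
time: 6.08
eef_pos: [0.4929, 0.3168, 0.3964]
tool_rot: [3.121, 0.357, -0.002]
contact_force: [0.3, -0.1, 0.1]
width: 0.0854
```

```bash
python3 - <<'E'
from h import *
s=shot('scene');t=shot('top')
def cr(c,x,y,w,h,S): 
    return cv2.resize(c['color'][y:y+h,x:x+w,::-1],(w*S,h*S),interpolation=cv2.INTER_CUBIC)
a=np.hstack([cr(s,135,120,80,90,5),cr(t,320,180,76,90,5)])
cv2.imwrite('pics/c3.png',np.vstack([a[100:],cr(s,310,120,195,70,4)]))
st=manip.get_state();print(st['eef_pos'],st['tool_rot'],st['width'])
E
```

```text
[0.49259802 0.3185677  0.39608012] [-3.12064798e+00 -3.61895587e-01  1.88672484e-03] 0.08562876044574384
```

View pics/c3.png

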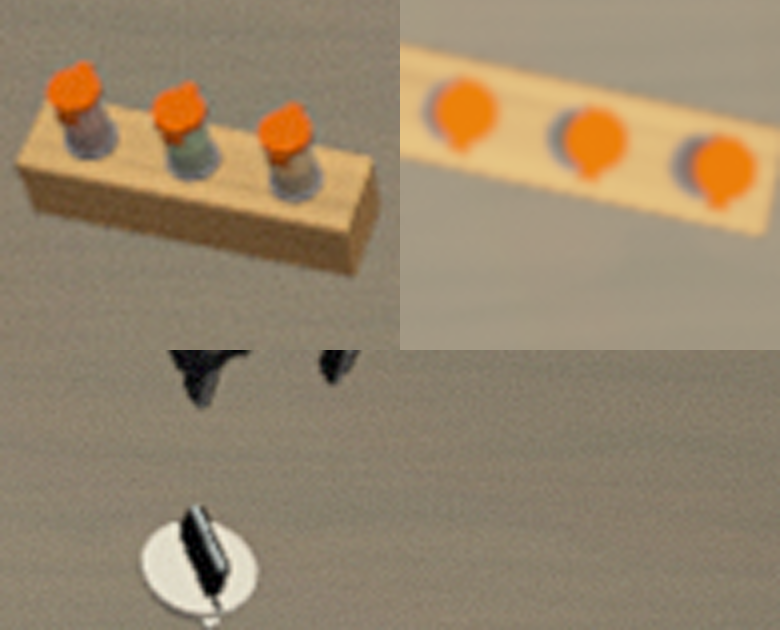

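All three caps are now shut. In the scene crop the lid's bar stripe runs (195,510)–(225,575) and its disc is centred at about (200,567).

```bash
python3 - <<'E'
from h import *
s=load('scene')
P=np.array([[195,510],[225,575],[200,567]],float)-[0,350]
p=(P+.5)/4-.5+[310,120]-[.8,1.4]
q=px2w(s,p,[.066,.066,.03]);print(q[:,:2],q[:2].mean(0)); d=q[1]-q[0];print(np.degrees(np.arctan2(d[1],d[0])))
E
```

```text
[[0.46514861 0.30740373]
 [0.52474822 0.32192342]
 [0.49267024 0.31478819]] [0.49494841 0.31466358 0.066     ]
13.691717135943357
```

move_arm:
  commands: "-1 0.016 0.073 0.7 0; -1 0 0 0.8 0; -1 0 0 0.8 0; -1 0 0 0.8 0; -1 0 0 0.5 0; -1 0 0 0.12 0; -1 0 0 0 0; -1 0 0 0 0"

```text
time: 7.18
eef_pos: [0.4949, 0.3118, 0.2126]
tool_rot: [-3.121, -0.357, -0.002]
contact_force: [0.5, 0.3, 0.5]
width: 0.0857
```

move_arm:
  commands: "1 0 0 0 0; 1 0 0 0 0; 1 0 0 0 0; 1 0 0 0 0; 1 0 0 0 0; 1 0 0 0 0; 1 0 0 0 0; 1 0 0 0 0"
  force: 60

```text
time: 8.18
eef_pos: [0.4948, 0.3119, 0.2119]
tool_rot: [-3.121, -0.357, -0.001]
contact_force: [-0.6, -0.2, 6.0]
width: 0.0128
```

move_arm:
  commands: "1 0 0 -0.4 0; 1 0 0 -0.8 0; 1 0 0 -0.9 0.3; 1 0 0 -0.9 0.31; 1 0.19 0.597 0 0; 1 0.19 0.597 0 0; 1 0.19 0.597 0 0; 1 0.19 0.597 0 0; 1 0.19 0.597 0 0; 1 0.19 0.597 0 0; 1 0.19 0.597 0 0; 1 0.19 0.597 0 0"

```text
time: 9.68
eef_pos: [0.5993, 0.083, 0.3612]
tool_rot: [3.136, 0.19, -0.002]
contact_force: [0.3, -1.0, 0.0]
width: 0.013
```

move_arm:
  commands: "1 0.19 0.597 0 0; 1 0 0 0 0; 1 0 0 0 0; 1 0 0 0 0"

```text
time: 10.18
eef_pos: [0.6118, 0.0563, 0.3616]
tool_rot: [-3.136, -0.192, 0.001]
contact_force: [-0.3, 0.5, -0.4]
width: 0.0132
```

```bash
python3 - <<'E'
from h import *
s=shot('scene');t=shot('top')
def cr(c,x,y,w,h,S): 
    return cv2.resize(c['color'][y:y+h,x:x+w,::-1],(w*S,h*S),interpolation=cv2.INTER_CUBIC)
cv2.imwrite('pics/c4.png',cr(s,240,140,80,90,6))
st=manip.get_state();print(st['eef_pos'],st['tool_rot'],st['width'],st['contact_force'],st['moment'])
E
```

```text
[0.61185071 0.05622175 0.36173228] [ 3.13567424e+00  1.91821644e-01 -5.16795865e-05] 0.013245288652446618 [-0.93420994 -0.0228295  -1.31504632] [-0.00090986 -0.0510137  -0.00635319]
```

View pics/c4.png

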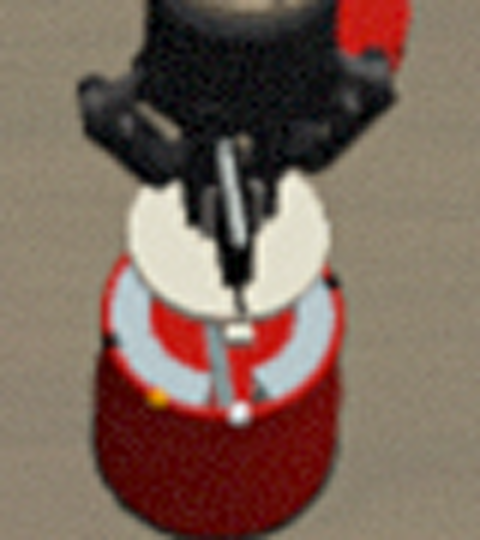

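The lid is held level over the grinder: its disc is centred at about (229,243), its front lug is at (238,333) and the white mark at (239,412). I'll compare these with predictions.

```bash
python3 - <<'E'
from h import *
s=load('scene')
e=np.array([.6118,.0562]);y=np.radians(7);a=np.array([np.cos(y),np.sin(y)]);n=np.array([-a[1],a[0]])
f=lambda p:((w2px(s,p)-[240,140]+.5)*6-.5).round(1).tolist()
print('lid disc c,+y,-y edges',f([[*e,.18],[*(e+.044*n),.18],[*(e-.044*n),.18],[*(e+.044*a),.18],[*(e+.0415*a),.1547]]))
g=np.array([.6122,.0558]);print('grinder c, mark +x, +y edge,-y edge, amber',f([[*g,.115],[*(g+.0535*a),.115],[*(g+.056*n),.115],[*(g-.056*n),.115],[*(g+.0535*np.array([np.cos(y-.698),np.sin(y-.698)])),.115]]))
E
```

```text
lid disc c,+y,-y edges [[225.0, 227.1], [324.7, 216.8], [124.8, 237.4], [240.1, 311.9], [236.8, 338.0]]
grinder c, mark +x, +y edge,-y edge, amber [[219.0, 307.3], [236.4, 408.0], [339.9, 294.6], [97.5, 320.0], [156.3, 392.1]]
```

move_arm:
  commands: "1 0.04 0 0.3 0; 1 0 0 0.3 0; 1 0 0 0.06 0; 1 0 0 0.06 0; 1 0 0 0.06 0; 1 0 0 0 0"

```text
time: 11.02
eef_pos: [0.6141, 0.0557, 0.3227]
tool_rot: [3.136, 0.19, 0.0]
contact_force: [1.1, -0.4, -0.8]
width: 0.0132
```

move_arm:
  commands: "1 0 0 0.08 0; 1 0 0 0.08 0; 1 0 0 0.08 0; 1 0 0 0 0"

```text
time: 11.52
eef_pos: [0.614, 0.0557, 0.3103]
tool_rot: [3.136, 0.19, -0.001]
contact_force: [0.4, 0.9, -0.9]
width: 0.0128
```

move_arm:
  commands: "1 0 0 0.05 0; 1 0 0 0.05 0; 1 0 0 0 0; 1 0 0 0 0"

```text
time: 12.02
eef_pos: [0.6141, 0.0557, 0.3057]
tool_rot: [3.136, 0.19, 0.0]
contact_force: [0.3, -0.5, -1.8]
width: 0.013
```

move_arm:
  commands: "1 0 0 0.03 0; 1 0 0 0 0; 1 0 0 0 0"

```text
time: 12.4
eef_pos: [0.6141, 0.0557, 0.3049]
tool_rot: [3.136, 0.19, 0.001]
contact_force: [-2.0, -0.5, 4.8]
width: 0.0134
```

move_arm:
  commands: "1 0 0 0.02 0; 1 0 0 0 0; 1 0 0 0 0"

```text
time: 12.78
eef_pos: [0.614, 0.0557, 0.3049]
tool_rot: [3.136, 0.19, 0.002]
contact_force: [-5.8, -0.5, 14.1]
width: 0.0134
```

move_arm:
  commands: "1 -0.02 0 -0.01 0; 1 0 0 0 0; 1 0 0 0 0"

```text
time: 13.15
eef_pos: [0.6135, 0.0556, 0.3049]
tool_rot: [3.136, 0.19, 0.005]
contact_force: [0.7, 1.2, 7.3]
width: 0.013
```

```bash
python3 - <<'E'
from h import *
s=shot('scene')
save(s,'c5.png',(240,140,320,230),6)
st=manip.get_state();print(st['eef_pos'],st['tool_rot'],st['width'],st['contact_force'],st['moment'],st['qpos'])
E
```

```text
[0.61349356 0.0556603  0.30488617] [3.13561105 0.19024536 0.00454007] 0.013319041369445802 [1.24940864 1.35496338 8.36788095] [ 0.11159038 -0.02205433  0.00784618] [-1.67057825e-02  5.88852385e-01  1.68280391e+00  1.51686326e-05
  8.67038103e-01  1.43288431e+00]
```

View pics/c5.png

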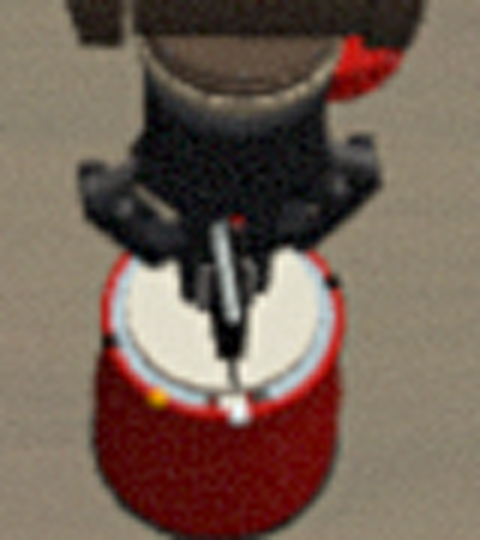

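The lid is seated with its bar in line with the white marks: the line is at (235,375) and the mark at (238,410). Next is the clockwise turn.

move_arm:
  commands: "1 0 0 0 0.3; 1 0 0 0 0.3; 1 0 0 0 0.3; 1 0 0 0 0.3; 1 0 0 0 0.3; 1 0 0 0 0.3; 1 0 0 0 0.3; 1 0 0 0 0.3; 1 0 0 0 0.3; 1 0 0 0 0.3; 1 0 0 0 0; 1 0 0 0 0"
  force: 80

```text
time: 14.7
eef_pos: [0.6135, 0.0558, 0.3049]
tool_rot: [-3.077, 0.628, -0.004]
contact_force: [0.8, 2.0, 8.5]
width: 0.0126
```

```bash
python3 - <<'E'
from h import *
st=manip.get_state();r=R.from_rotvec(st['tool_rot']).as_matrix();print(st['eef_pos'],np.degrees(np.arctan2(r[1,0],r[0,0])),r[:,2],st['width'],st['contact_force'],st['moment'],st['qpos'])
E
```

```text
[0.61347285 0.0557704  0.30494609] -23.05837541758956 [ 2.89537394e-03  1.60263441e-04 -9.99995796e-01] 0.012557658772337194 [0.83436821 2.04571104 8.49599551] [ 0.26885308  0.0842321  -0.01567264] [-1.65528651e-02  5.88762520e-01  1.68278679e+00  2.73008662e-04
  8.67151036e-01  1.95651003e+00]
```

```bash
python3 - <<'E'
from h import *
s=shot('scene')
save(s,'c6.png',(240,140,320,230),6)
E
```

```text
(no output)
```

View pics/c6.png

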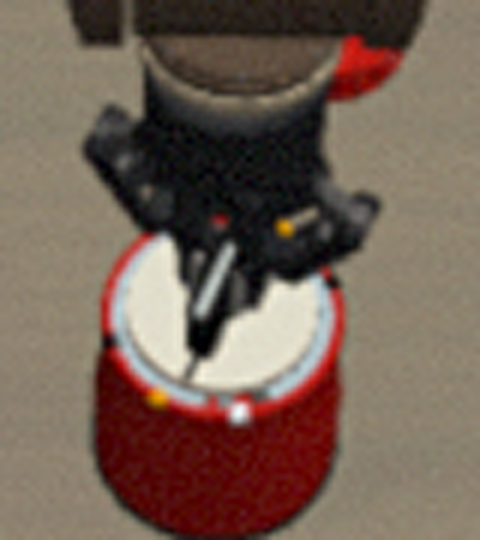

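The lid has turned with the gripper: the disc line is at (190,378), still about 10° short of the amber mark at (158,398). I'll finish the turn.

move_arm:
  commands: "1 0 0 0 0.3; 1 0 0 0 0.3; 1 0 0 0 0.25; 1 0 0 0 0.15; 1 0 0 0 0; 1 0 0 0 0"

```text
time: 15.5
eef_pos: [0.6135, 0.0557, 0.305]
tool_rot: [-3.011, 0.893, -0.004]
contact_force: [1.5, 1.0, 10.2]
width: 0.0127
```

```bash
python3 - <<'E'
from h import *
s=shot('scene')
save(s,'c7.png',(245,165,305,220),10)
st=manip.get_state();r=R.from_rotvec(st['tool_rot']).as_matrix();yw=np.arctan2(r[1,0],r[0,0]);print(st['eef_pos'],np.degrees(yw),st['width'],st['contact_force'],st['moment'],st['qpos'][5])
e=st['eef_pos'][:2]
f=lambda p:((w2px(s,p)-[245,165]+.5)*10-.5).round(1).tolist()
for d in(-5,0,5):
    a=np.array([np.cos(yw+np.radians(d)),np.sin(yw+np.radians(d))]);print(d,f([[*e,.123],[*(e+.032*a),.123],[*(e+.043*a),.123],[*(e+.0535*a),.115]]))
E
```

```text
[0.61344088 0.05571986 0.30495926] -33.04411377811552 0.012548573313750973 [0.24910101 1.51778021 9.31895105] [0.16728378 0.11735257 0.10377801] 2.1309074154605754
-5 [[316.2, 250.7], [245.2, 329.7], [220.3, 357.4], [196.2, 399.1]]
0 [[316.2, 250.7], [253.7, 334.9], [231.8, 364.3], [210.4, 407.8]]
5 [[316.2, 250.7], [262.7, 339.4], [244.0, 370.4], [225.4, 415.4]]
```

View pics/c7.png

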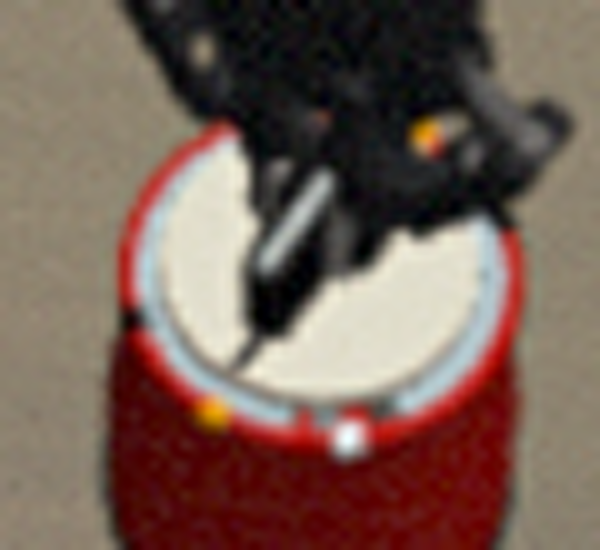

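The bar line ends at (238,368), pointing at the amber mark (213,412) to within about 1°. The spring moment shows up at about 0.10 N m. I'll trim by 1° and check that nothing else moved.

move_arm:
  commands: "1 0 0 0 0.1; 1 0 0 0 0; 1 0 0 0 0; 1 0 0 0 0; 1 0 0 0 0"

```text
time: 16.18
eef_pos: [0.6134, 0.0557, 0.3049]
tool_rot: [-3.003, 0.919, -0.004]
contact_force: [-0.0, 0.7, 9.8]
width: 0.0126
```

```bash
python3 - <<'E'
from h import *
a=cv2.imread('pics/scene0.png');s=shot('scene');save(s,'sceneF.png',None,1.5);b=cv2.imread('pics/sceneF.png')
d=cv2.GaussianBlur(cv2.absdiff(a,b),(5,5),0).max(2)
for n,(x,y) in dict(creamer=(510,370),coasters=(441,215),bowl=(334,380),capL=(226,240),capR=(288,253),capM=(258,248)).items(): print(n,d[y-25:y+25,x-28:x+28].max(),(d[y-25:y+25,x-28:x+28]>40).sum())
st=manip.get_state();r=R.from_rotvec(st['tool_rot']).as_matrix();print(np.degrees(np.arctan2(r[1,0],r[0,0])),st['eef_pos'],st['contact_force'],st['moment'],st['width'],st['time'])
E
```

```text
creamer 9 0
coasters 160 2173
bowl 8 0
capL 119 116
capR 165 50
capM 165 255
-34.03764213026888 [0.61343902 0.05572698 0.30491876] [0.53972363 0.42616968 9.56481178] [0.16289927 0.11315326 0.13419593] 0.012867686940029908 16.225
```

```bash
python3 -c "
from workcell import manip
print(manip.job_done())"
```

```text
the job is handed in; nothing more can be done
None
```

I shut the open cap first, then set the lid down and turned it to the amber marks. I handed the job in at about 16 s, still gripping the lid.

- **Cap:** I tipped the middle tube's cap over with the closed fingertips and pressed it down with about 19 N. The next picture showed all three caps shut.
- **Lid:** I gripped it by the bar and lowered it in line with the white marks. It seated with the tool at 0.305 m, the height expected for fully down.
- **Twist:** I turned it about 41° clockwise, which includes a 1° trim. It stayed well short of the lock zone.
- **Last readings:** The tool's heading was -34.0°, against -33.1° measured for the amber marks. The spring moment was 0.134 N m (about 0.13 expected at the amber marks), with about 10 N downward on the lid. I took no picture after the trim; the one before it put the bar within about 1° of the marks.
- **Checks that were not clean:**
  - **Creamer and sugar bowl:** unchanged between the first and last pictures.
  - **Coasters:** the arm hid them in the last picture, so I couldn't compare them. The arm never went down near them.
  - **Outer caps:** the comparison showed some change there, probably because its windows overlap the middle cap.
  - **Cameras:** the two views disagreed by 2 to 3 mm, which I allowed for.

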